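# Swap the battery of a quadcopter on the assembly line

### The job

Swap this quadcopter's battery: draw the spent pack straight out of the tail bay and seat it in whichever charging dock is free, lying in its channel and pushed up against the dock's front face like its neighbour. Then take the charged pack from the other dock, slide it into the tail bay until it is fully home, and press the power key on the drone's back to check it. Never let a pack drop, and leave the other parts and tools on the bench where they lie.

Things in the scene. Friction and masses are not known exactly. Their poses are not given: they have to be found in the camera images.
- pack_spent: Spent battery, at the start in the drone's tail bay: flat grey plastic, 0.14-0.28 kg. Body 40 wide, 20 thick, 78 mm long (last 6 mm step in by 2); behind its shoulder an end cap 30 long, 52 wide, 28 mm high: grip across the 52, free all round in bay and dock. Origin on the long axis in the shoulder plane (cap's middle 15 mm behind it); x to the nose (insertion), z up.
- pack_charged: Charged battery, at the start lying in one of the two docks; same make, size, mass range, origin and axes as pack_spent: origin in the shoulder plane on the long axis, body 78 mm ahead of it (+x), cap 30 mm long and 52 mm wide behind it, z up.
- bay_mouth (a point): Centre of the bay's mouth in the drone's tail face, 71.5 mm above the bench. x points straight into the bay, z up. Level tunnel 43 wide, 23 high, 79 mm deep; a funnel in the first 6 mm opens to 48 x 28. Floor 11.5 mm below this point. A pack fully home lies on the floor, nose on the end wall, shoulder 1 mm from the tail face, whole cap outside.
- drone: Dark quadcopter clamped in a bench cradle (does not move), tail to the robot. Origin at bench level under the bay mouth; x to its nose, z up. Tail section 63 mm wide, flat back 91 mm above the bench for 85 mm from the tail; then a circuit board up to 105 mm high. Upright motors 28 mm in diameter, tops 96 mm high, at x = -15 and 175, y = +-118 mm.
- power (a joint): The drone's power key, a round push key 20 mm in diameter: 0 released, 0.004 (4 mm) fully down; springs back. About 1.5 N starts it, 4.5 N holds it fully down.
- power_top (a point): Centre of the power key's top, 99.5 mm above the bench, on the drone's back 45 mm ahead of the bay mouth; press straight down.
- dock_1: One of two like docks 110 mm apart before the charger; which is free varies. Open-topped channel 44 mm wide, floor 30, sloped rims 50 mm high, 80 mm from front face to contact block (56 high). Origin at bench level under the front face's middle; x to the contacts, z up. Lay a pack in, cap before the face, push on till the shoulder meets the face: pack origin then x 0, y 0, z 40 mm.
- dock_2: The other dock, identical to dock_1: origin at bench level under the middle of its front face, x towards the contact block, z up; a seated pack's origin is at x 0, y 0, z 40 mm with its x axis along the dock's. One of the two docks holds the charged pack, the other is free.
- charger: The charger's grey power unit, fixed behind the docks: box 230 mm wide, 72 mm high, its front 101 mm behind the docks' front faces. Origin at bench level midway between the docks' front faces; x from the docks to the unit.
- screwdriver: loose screwdriver 190 mm long lying at the left; leave alone. Origin on the bench under its middle.
- motor_a: loose spare motor 28 mm in diameter, 32 mm high, standing between drone and charger; leave alone. Origin at its foot.
- motor_b: loose spare motor of the same kind at the left; leave alone. Origin at its foot.
- propeller: loose two-blade propeller 128 mm long lying between drone and charger; leave alone. Origin under its hub.
- parts_bin: loose blue bin 100 x 100 x 60 mm at the left; leave alone. Origin under its middle.
- bottle: loose white bottle 44 mm in diameter, 110 mm high at the right; leave alone. Origin under its middle.
- spare_arm: loose drone arm with motor, about 160 mm long, lying at the right; leave alone. Origin on the bench under its middle.

How it is judged:
By the outcome, as a careful person would: the job done as asked, in the order asked, and still so for the second after the job is handed in, with the robot touching nothing.
It also fails if it takes over 64 s, if anything falls off the work surface, if the arm or the gripper's body presses on something with over 40 N, if the wrist force passes 120 N, or if a joint passes its speed limit or range.

### The arm

A 6-joint arm with a two-finger parallel gripper is mounted at the origin on the work surface. World frame = base frame: x ahead of the robot, y to its left, z up, the work surface at z = 0. Lengths are in m, angles in rad, forces in N, time in s.
With the tool pointing down it reaches from about 0.375 to 0.975 m from the base axis. Payload 3.8 kg.
Tool frame: the origin (TCP) lies at the very end of the fingers, on their centre line; the grasp point (between the pads) lies 19 mm behind it; z points along the fingers, y is the line along which they close (so a half turn about z gives the same grasp; the last joint's range is limited). The gripper opens to 85 mm and grips with 20 to 120 N. Pads are 22 mm wide; open, the fingers measure 114 mm over their backs; the gripper's body (76 mm by 85 mm) begins 54 mm behind the grasp point. The pads swing forward as they close: fully open they stand 13 mm farther back than shut.
Start: joints at [-1.27, 0.264, 1.604, -0, 1.274, -0.037], TCP at [0.224, -0.637, 0.231] pointing down, gripper open.
Joint ranges: [-2.63, 2.63], [-0.94, 2.18], [0.31, 2.57], [-1.31, 4.45], [0, 2.66], [-2.55, 2.55]. Speed limits (rad/s): [2.57, 2.57, 3.14, 3.14, 3.14, 3.14].

### API

Orientations are given as a rotation vector (axis times angle).
In Python, from workcell import bot, vision gives the robot as it stands. The module is installed in compiled form; this text tells all that it offers.
- The arm moves only by the tool play_rows, never from a script. Its argument "moves" is a list that holds one entry, the list of rows, each a list of 7 numbers: the turn, a rotation vector about the tool's x, y, z as a fraction of full scale, then the shift along the tool's x, y, z as a fraction of full scale, then the finger opening in mm, from 0 to 85.4. In form: [[[ax, ay, az, x, y, z, jaw], ...]]. A call has 1 to 5 rows; each row shifts and turns the commanded pose from where the row before left it, along the tool's axes as they then stand; what a row does not reach is not made up. Full scale, the value 1, is 0.1 m for a shift and 0.5 rad for a turn. A row lasts 1/12 s, in which the tool goes at most 41.7 mm and 7.16 degrees, less where a joint would pass 70% of its speed; a pose out of reach is approached as far as the arm can. A call with a number of a shift or a turn outside -1 to 1 is refused whole. A call with a gripper value outside its range is refused whole. The fingers move at their own pace and stop on an object; "newtons" is the grip in N (left out, the last holds). Time passes only in rows, so rows that do not move let the fingers close. It gives the time, the measured TCP pose, the force, the opening and the grip force at its end, in the units of the state.
- bot.read_state(): the state, without advancing time (a new reading comes with each control period).
- vision.read_camera(name): name is "scene" or "top"; returns a dict with "image" (480x640x3 uint8, red, green, blue), "depth" (480x640 float32, m along the optical axis (not along the pixel's ray), 0 where there is no reading), "K" (3x3 intrinsics, pixels), "R" (3x3) and "t" (3): a world point X has camera coordinates R X + t. Camera axes: x right, y down, z forward; pixel columns grow to the right and rows downward; lengths in m; the calibration is good to about 2 mm. A picture is of the moment at which its call begins.
- bot.finish_job(): hands the job in; it is judged then, once.
The state is a dict: "time": time; "q": joint angles; "joint_vel": joint speeds; "joint_torque": joint torques, N m; "tool_pos": TCP position; "tcp_rot": TCP orientation; "wrist_force": force on the tool from outside, world axes, zero at the start; "torque": the same for the moment, N m; "width": opening from 0.0 (shut) to 1.0 (fully open); "grip_force": force on a finger pad.
Only numpy, scipy, OpenCV 4.12 (cv2) and the standard library are available. Lean on these libraries where they do the work, as an engineer would, in place of code of your own. Each camera call takes 0.05 s, during which the arm holds its last target. There are 200 camera calls.

## Working session

There is one attempt and no reset: what is moved stays moved. The work goes in short steps, Python scripts to look and compute and a tool call to move; the robot and the scene stay as the last step left them, time stands still between calls to the robot, and variables do not carry over. Pictures are saved under pics/ and viewed, at most 10 in all, crops included, and the job is handed in when it is done.

Besides the shell and the picture viewer there is one more tool, called after ">>>" as a command line: name --argument value ..., lists and objects as JSON in quotes. play_rows: Moves the arm, as the interface text tells. Its arguments: {"type":"object","properties":{"moves":{"type":"array","items":{"type":"array","items":{"type":"array","items":{"type":"number"}}}},"newtons":{"type":"number"}},"required":["moves"]}

```bash
mkdir -p pics; python3 - <<'E'
from workcell import bot, vision
import cv2, numpy as np, pickle
print(bot.read_state())
for n in ("scene","top"):
    c=vision.read_camera(n); pickle.dump(c,open(n+"0.pkl","wb"))
    cv2.imwrite(f"pics/{n}0.png",c["image"][:,:,::-1]); print(n,c["K"],c["R"],c["t"], (c["depth"]>0).mean())
E
```

```text
{'time': 0.0, 'q': array([-1.26990934e+00,  2.64755384e-01,  1.60536820e+00,  1.13623531e-05,
        1.27369873e+00, -3.68959937e-02]), 'joint_vel': array([ 3.67171921e-04,  2.15580012e-04, -1.85834313e-03, -9.27810045e-04,
       -4.43336289e-05, -4.03788760e-04]), 'joint_torque': array([-3.23981048e-04, -5.15117955e+01, -3.67317045e+01, -2.36595561e-04,
        1.28605514e-02, -1.62966950e-05]), 'tool_pos': array([ 0.22348107, -0.63616017,  0.22996365]), 'tcp_rot': array([-3.09471376e+00, -5.27692483e-01,  4.43728094e-04]), 'wrist_force': array([-0.64770692,  0.15583739,  0.57967323]), 'torque': array([ 0.00386646, -0.06859501,  0.06354157]), 'grip_force': 0.0, 'width': 0.9978016073925118}
scene [[469.72694017   0.         323.32951175]
 [  0.         469.72694017 244.01668665]
 [  0.           0.           1.        ]] [[-0.7561443   0.65431705 -0.01072399]
 [ 0.47797006  0.5410121  -0.69199027]
 [-0.44697922 -0.52837024 -0.72182717]] [ 0.37606686 -0.22887641  1.4654929 ] 0.9961263020833333
top [[486.28016697   0.         327.01230145]
 [  0.         486.28016697 235.67383647]
 [  0.           0.           1.        ]] [[-0.13529163 -0.99079502 -0.0046273 ]
 [-0.96920593  0.13331064 -0.20704622]
 [ 0.20575724 -0.02352681 -0.97832022]] [0.09690337 0.52857008 1.18258067] 0.9958430989583333
```

View pics/top0.png

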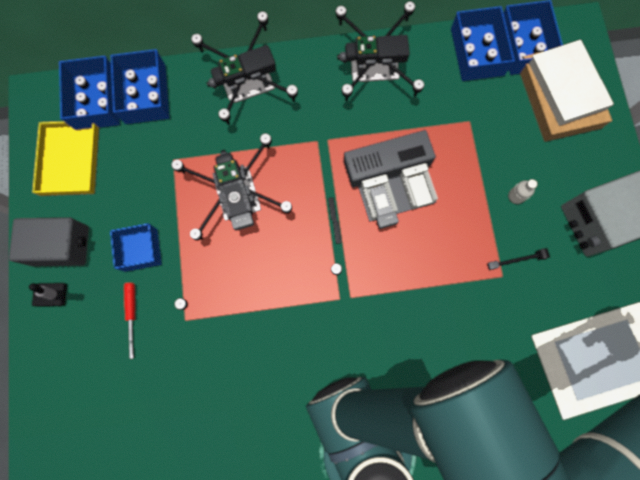

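View pics/scene0.png

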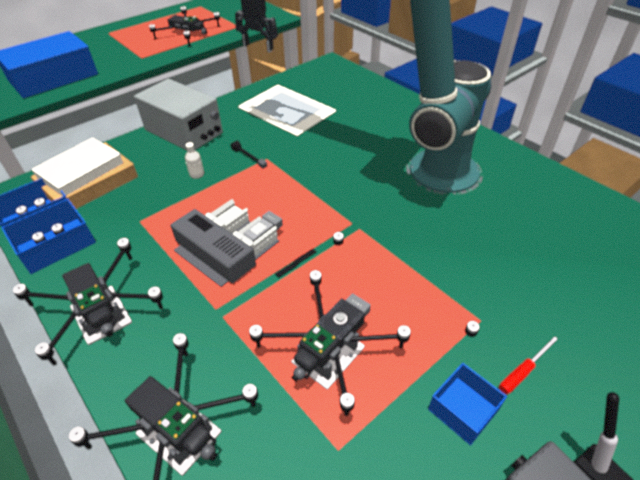

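The top view shows the drone's tail cap at (241,224). The charged pack is in the left dock, with its cap at (388,220), and the right dock at (418,188) is free. Next I enlarge both views.

```bash
python3 - <<'E'
import cv2, numpy as np, pickle
t=pickle.load(open("top0.pkl","rb"));s=pickle.load(open("scene0.pkl","rb"))
def crop(c,x,y,w,h,W,H): return cv2.resize(c["image"][y:y+h,x:x+w,::-1],(W,H),interpolation=cv2.INTER_CUBIC)
a=crop(t,335,125,110,110,400,400)
a2=crop(t,170,130,130,130,400,400)
cv2.imwrite("pics/c1.png",np.hstack([a2,a]))
b=crop(s,165,190,130,100,400,308);b2=crop(s,240,260,180,140,396,308)
cv2.imwrite("pics/c2.png",np.hstack([b,b2]))
# white motor tops, by z
for n,c in (("top",t),("scene",s)):
    d=c["depth"]; v,u=np.mgrid[:480,:640]; K=c["K"]
    P=np.dstack([(u-K[0,2])*d/K[0,0],(v-K[1,2])*d/K[1,1],d]); W=(P-c["t"])@c["R"]
    np.save(n+"W.npy",W)
    im=c["image"].astype(int); m=(im.min(2)>150)&(im.max(2)-im.min(2)<40)
    k,l,st,ce=cv2.connectedComponentsWithStats(m.astype(np.uint8))
    for i in range(1,k):
        if st[i,4]>15 and st[i,4]<600:
            w=W[l==i]; print(n,ce[i].round(1),st[i,4],np.median(w,0).round(4))
E
```

```text
top [409.4   5.7] 59 [ 1.1379 -0.287   0.0884]
top [340.6   9.8] 59 [ 1.1523 -0.0984  0.0883]
top [262.   15.5] 60 [1.1637 0.1179 0.0883]
top [514.9  25.2] 43 [ 1.0777 -0.5902  0.0295]
top [536.8  30.5] 53 [ 1.0527 -0.649   0.0293]
top [465.9  31.3] 55 [ 1.0766 -0.4494  0.0283]
top [488.5  36.6] 52 [ 1.0523 -0.5083  0.0298]
top [196.   37.8] 64 [1.1222 0.3029 0.0878]
top [518.9  41. ] 39 [ 1.0255 -0.5923  0.029 ]
top [540.9  46. ] 53 [ 1.0033 -0.6494  0.0281]
top [469.5  47.3] 49 [ 1.0263 -0.4495  0.0294]
top [492.   52.4] 55 [ 1.0026 -0.5091  0.0292]
top [521.9  55. ] 21 [ 0.9825 -0.5892  0.03  ]
top [472.7  62.1] 38 [ 0.9782 -0.45    0.0299]
top [226.5  69. ] 16 [1.0072 0.227  0.104 ]
top [129.7  73.7] 56 [1.0787 0.508  0.0285]
top [354.5  75.2] 31 [ 0.9985 -0.1179  0.0071]
top [376.9  76.4] 76 [ 0.9862 -0.1807  0.0062]
top [394.8  75.9] 35 [ 0.9803 -0.2305  0.0072]
top [363.1  77.8] 23 [ 0.9854 -0.1409  0.0082]
top [79.6 80. ] 57 [1.078  0.6485 0.0286]
top [151.6  79.3] 53 [1.0512 0.4497 0.0288]
top [418.3  83.7] 67 [ 0.9038 -0.2702  0.0895]
top [101.6  85.4] 54 [1.0532 0.5884 0.0
[... 3812 characters left out ...]
ene [ 91.6 336.9] 142 [ 1.0724 -0.1265  0.0088]
scene [179.1 338.6] 127 [0.9353 0.0648 0.0902]
scene [544.3 348.6] 117 [0.3456 0.5513 0.015 ]
scene [318.  344.1] 38 [0.7394 0.2654 0.1048]
scene [348.7 355.1] 294 [0.6727 0.2848 0.0086]
scene [325.3 377.7] 235 [0.7484 0.2928 0.0086]
scene [249.1 390.2] 158 [0.8927 0.2496 0.09  ]
scene [346.7 399.5] 158 [0.7699 0.3816 0.0903]
scene [185.6 417.9] 49 [1.0092 0.2261 0.1054]
scene [165.1 422.5] 47 [1.0402 0.2098 0.1032]
scene [214.3 430.2] 109 [0.9742 0.2337 0.0086]
scene [148.8 439.5] 212 [1.0791 0.1664 0.0086]
scene [611.7 441.7] 96 [0.4953 0.7311 0.1079]
scene [165.8 453.5] 75 [1.0665 0.2132 0.0095]
scene [183.1 464.3] 248 [1.0527 0.2498 0.0086]
```

View pics/c1.png

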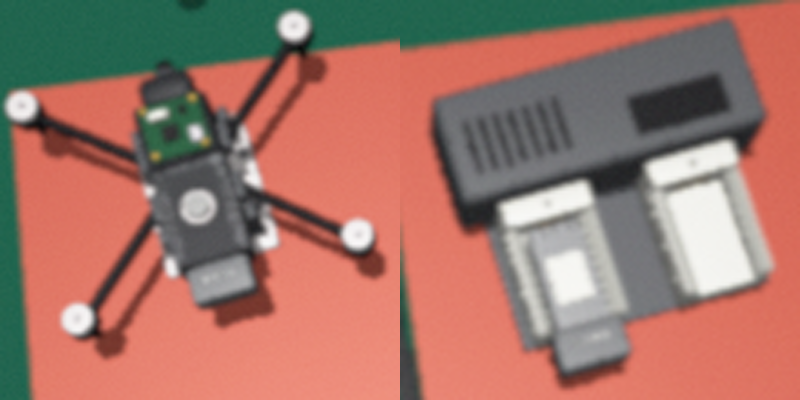

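View pics/c2.png

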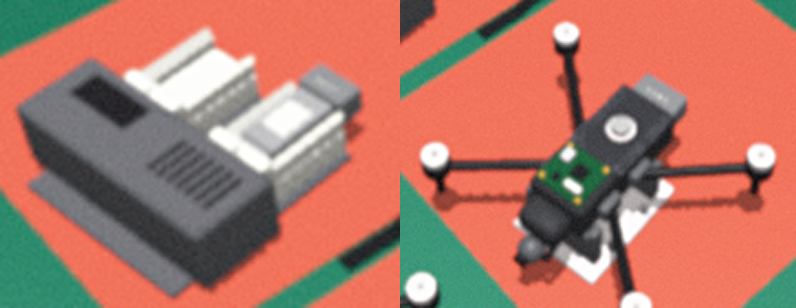

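Both views agree on the four motor tops and the key, so the drone frame follows from them. Next I measure the docks by height bands in both views.

```bash
cat > h.py <<'E'
import numpy as np
from scipy.spatial.transform import Rotation as Ro
def pose(yaw): return Ro.from_euler('z',yaw)*Ro.from_euler('x',np.pi)
def delta(s,xyz,yaw):
    "tool-axis turn/0.5 and shift/0.1 from state to target"
    R=Ro.from_rotvec(s["tcp_rot"]); d=(R.inv()*pose(yaw)).as_rotvec()/.5
    return d.round(3), (R.inv().apply(np.array(xyz)-s["tool_pos"])/.1).round(3), (pose(yaw).inv().apply(np.array(xyz)-s["tool_pos"])/.1).round(3)
E
python3 - <<'E'
import cv2, numpy as np, pickle
for n in ("top","scene"):
    c=pickle.load(open(n+"0.pkl","rb")); W=np.load(n+"W.npy"); im=c["image"].astype(int)
    x,y,z=W[...,0],W[...,1],W[...,2]
    red=(im[...,0]>180)&(im[...,1]<130)
    print(n,"mat z",np.median(z[red]))
    R=(x>.5)&(x<.85)&(y<-.03)&(y>-.36)
    def rect(m,t):
        r=cv2.minAreaRect(np.c_[x[m],y[m]].astype(np.float32)); print(t,m.sum(),np.round(r[0],4),np.round(r[1],4),round(r[2],2),"z",np.median(z[m]).round(4))
    k,l,st,ce=cv2.connectedComponentsWithStats((R&(z>.066)).astype(np.uint8))
    rect(l==1+np.argmax(st[1:,4]),"box")
    white=im.min(2)>120
    for a,b,t in ((.05,.06,"z50-60"),(.042,.06,"rims"),(.026,.036,"floor")):
        m=R&(z>a)&(z<b)
        k,l,st,ce=cv2.connectedComponentsWithStats(m.astype(np.uint8))
        for i in range(1,k):
            if st[i,4]>40: rect(l==i,t)
    # bay cap
    m=(z>.078)&(z<.0875)&(x>.56)&(x<.64)&(y>.19)&(y<.28)
    k,l,st,ce=cv2.connectedComponentsWithStats(m.astype(np.uint8)); rect(l==1+np.argmax(st[1:,4]),"baycap")
    m=(x>.61)&(x<.64)&(abs(y-.24)<.02)&(z>.08); print("back z",np.median(z[m]))
    m=(np.hypot(x-.6606,y-.244)<.006)&(z>.08); print("key z",np.median(z[m]), z[m].max())
E
```

```text
top mat z 0.00048781235874928376
box 2616 [ 0.7257 -0.167 ] [0.0856 0.2296] 8.58 z 0.0713
z50-60 216 [ 0.6809 -0.2304] [0.0277 0.0719] 9.95 z 0.0552
z50-60 226 [ 0.6665 -0.1192] [0.0241 0.0963] 9.6 z 0.0549
z50-60 85 [ 0.6169 -0.1234] [0.047  0.0365] 33.81 z 0.0515
z50-60 241 [ 0.5695 -0.1352] [0.0494 0.0525] 8.01 z 0.0531
rims 1705 [ 0.6256 -0.1599] [0.2333 0.1749] 84.86 z 0.0505
floor 434 [ 0.633  -0.2366] [0.0832 0.0509] 7.13 z 0.0298
floor 57 [ 0.6343 -0.204 ] [0.0932 0.0044] 8.21 z 0.03
baycap 266 [0.6036 0.2328] [0.0385 0.0624] 8.23 z 0.083
back z 0.08978718748645154
key z 0.09779696644563332 0.1024047741689984
scene mat z 0.0015436582561965452
box 2236 [ 0.7286 -0.164 ] [0.085  0.2319] 8.24 z 0.0726
z50-60 463 [ 0.6084 -0.1248] [0.1271 0.0654] 6.62 z 0.0532
z50-60 93 [ 0.6789 -0.2274] [0.0188 0.067 ] 10.31 z 0.056
z50-60 214 [ 0.7617 -0.1421] [0.0803 0.2352] 29.95 z 0.0548
rims 283 [ 0.6409 -0.2341] [0.095  0.0697] 9.02 z 0.0492
rims 833 [ 0.6092 -0.1275] [0.1284 0.0675] 9.65 z 0.0509
rims 381 [ 0.7615 -0.1429] [0.0804 0.2374] 29.6 z 0.051
floor 209 [ 0.6277 -0.244 ] [0.0675 0.0361] 9.66 z 0.0309
floor 81 [ 0.6283 -0.2047] [0.0775 0.0111] 6.93 z 0.0302
floor 99 [ 0.5993 -0.0982] [0.1129 0.0103] 12.18 z 0.0312
floor 185 [ 0.7618 -0.1441] [0.081  0.2381] 29.29 z 0.0314
baycap 232 [0.6    0.2338] [0.0268 0.0526] 12.35 z 0.0845
back z 0.0913156552287854
key z 0.10014016226051356 0.1038376658709049
```

```bash
python3 - <<'E'
import cv2, numpy as np, pickle
def strip(a,b,nb,lo,hi,edge):
    bins=np.linspace(lo,hi,nb+1); o=[]
    for i in range(nb):
        m=(a>bins[i])&(a<=bins[i+1])
        if m.sum()>4: o.append(((bins[i]+bins[i+1])/2,np.percentile(b[m],edge)))
    return np.polyfit(*np.array(o).T,1)
th=np.deg2rad(8.4); ex=np.array([np.cos(th),np.sin(th)]); ey=np.array([-ex[1],ex[0]]); O=np.array([.5852,-.1865])
for n in ("top","scene"):
    c=pickle.load(open(n+"0.pkl","rb")); W=np.load(n+"W.npy"); im=c["image"].astype(int)
    z=W[...,2]; P=W[...,:2]-O; a=P@ex; b=P@ey   # a along, b lateral
    box=(z>.068)&(z<.08)&(a>.08)&(a<.21)&(abs(b)<.14)
    f=strip(b[box],a[box],20,-.105,.105,3); g=strip(b[box],a[box],20,-.105,.105,97)
    l=strip(a[box],b[box],8,.11,.175,2); r=strip(a[box],b[box],8,.11,.175,98)
    print(n,"front",f,"rear",g,"right",l,"left",r)
    cap=(z>.047)&(z<.058)&(a<-.002)&(a>-.05)&(b>.01)&(b<.1)
    print(" cap a",np.percentile(a[cap],[2,98]),"b",np.percentile(b[cap],[2,50,98]),cap.sum(),"z",np.median(z[cap]))
    blk=(z>.0535)&(z<.06)&(a>.07)&(a<.1)
    for s in (-1,1):
        m=blk&(b*s>.02); print(" block",s,"a",np.percentile(a[m],[3,97]),"b",np.percentile(b[m],[2,98]))
    fl=(z>.0275)&(z<.0335)&(abs(b+.055)<.026)&(a>0.015)&(a<.08)&(im.min(2)>110)
    print(" floor b",np.percentile(b[fl],[2,98]),"a",np.percentile(a[(z>.0275)&(z<.0335)&(abs(b+.055)<.015)],[2,98]))
    rm=(z>.046)&(z<.053)&(b<-.015)&(b>-.1)&(a>.0)&(a<.07)
    for s in(-1,1):
        m=rm&((b+.055)*s>0); print(" rim",np.percentile(b[m],[5,50,95]),m.sum(), np.percentile(a[m],[2]))
E
```

```text
top front [-0.00561061  0.1036049 ] rear [0.00311775 0.17959298] right [ 0.03114443 -0.11362243] left [0.03269526 0.10241761]
 cap a [-0.03250701 -0.00317819] b [0.02790734 0.0532507  0.07831637] 232 z 0.053028367830664086
 block -1 a [0.07976102 0.09942981] b [-0.59293644 -0.02567285]
 block 1 a [0.07576155 0.09964379] b [0.0223682  0.84678818]
 floor b [-0.07897309 -0.03851637] a [0.00073657 0.07910691]
 rim [-0.08839002 -0.08457087 -0.08076956] 52 [0.00217259]
 rim [-0.03113669 -0.02734467 -0.02390944] 62 [0.00358418]
scene front [-0.00057729  0.10706299] rear [-0.00690917  0.18422544] right [ 0.02632041 -0.10953169] left [0.01295613 0.11011562]
 cap a [-0.0303816  -0.00254386] b [0.03163592 0.05897059 0.08179878] 156 z 0.05413349813170906
 block -1 a [0.0738856  0.09466335] b [-1.29951913 -0.022479  ]
 block 1 a [0.0749385  0.09670617] b [0.02594355 0.74994421]
 floor b [-0.07953748 -0.04595512] a [-1.97738604  0.18664932]
 rim [-0.088147   -0.08270803 -0.07849414] 60 [0.00189026]
 rim [-0.02857612 -0.02464761 -0.02172258] 53 [0.00310549]
```

>>> play_rows --moves '[[[0,0,0.173,0.13,-0.395,0,85],[0,0,0.173,0.13,-0.395,0,85],[0,0,0,0.2,-0.36,0,85],[0,0,0,0.2,-0.36,0,85],[0,0,0,0.2,-0.36,0,85]]]'

```text
time: 0.52
tool_pos: [0.2669, -0.4353, 0.2305]
tcp_rot: [-3.13, -0.257, 0.0]
wrist_force: [1.6, -0.1, 1.4]
width: 0.997
grip_force: 0.0
```

>>> play_rows --moves '[[[0,0,0,0.24,-0.336,0,85],[0,0,0,0.24,-0.336,0,85],[0,0,0,0.24,-0.336,0,85],[0,0,0,0.24,-0.336,0,85],[0,0,0,0.24,-0.336,0,85]]]'

```text
time: 0.93
tool_pos: [0.358, -0.2499, 0.231]
tcp_rot: [-3.131, -0.258, -0.0]
wrist_force: [1.4, -0.4, 0.3]
width: 0.995
grip_force: 0.0
```

>>> play_rows --moves '[[[0,0,0,0.24,-0.336,0,85],[0,0,0,0.24,-0.336,0,85],[0,0,0,0.24,-0.336,0,85],[0,0,0,0.24,-0.336,0,85],[0,0,0,0.24,-0.336,0,85]]]'

```text
time: 1.35
tool_pos: [0.4488, -0.0645, 0.2311]
tcp_rot: [3.131, 0.259, 0.0]
wrist_force: [1.9, -1.0, 0.4]
width: 0.997
grip_force: 0.0
```

>>> play_rows --moves '[[[0,0,0,0.24,-0.336,0,85],[0,0,0,0.24,-0.336,0,85],[0,0,0,0.24,-0.336,0,85],[0,0,0,0.24,-0.336,0,85],[0,0,0,0.24,-0.336,0,85]]]'

```text
time: 1.77
tool_pos: [0.5397, 0.121, 0.2308]
tcp_rot: [3.131, 0.259, -0.001]
wrist_force: [0.9, -0.3, -0.4]
width: 0.998
grip_force: 0.0
```

```bash
python3 - <<'E'
from workcell import bot; from h import *
s=bot.read_state(); print(s["tool_pos"],s["tcp_rot"],delta(s,[.5985,.2334,.12],np.deg2rad(9.5)))
E
```

```text
[0.5396507  0.12097854 0.23083658] [ 3.13060899e+00  2.59489687e-01 -8.68061779e-04] (array([ 0.   ,  0.001, -0.001]), array([ 0.766, -1.012,  1.108]), array([ 0.766, -1.012,  1.108]))
```

>>> play_rows --moves '[[[0,0,0,0.22,-0.32,0.12,85],[0,0,0,0.22,-0.32,0.12,85],[0,0,0,0.22,-0.3,0.15,85],[0,0,0,0.11,-0.07,0.3,85],[0,0,0,0,0,0.38,85]]]'

```text
time: 2.18
tool_pos: [0.603, 0.2353, 0.1261]
tcp_rot: [-3.128, -0.263, -0.013]
wrist_force: [0.3, -0.1, -0.2]
width: 0.993
grip_force: 0.0
```

```bash
python3 - <<'E'
from workcell import bot,vision; from h import *
import cv2
s=bot.read_state(); print(s["tool_pos"],s["tcp_rot"],delta(s,[.5985,.2334,.048],np.deg2rad(9.5)))
i=vision.read_camera("scene")["image"][240:360,270:430,::-1]
cv2.imwrite("pics/g1.png",cv2.resize(i,(800,600),interpolation=cv2.INTER_CUBIC))
E
```

```text
[0.60304412 0.23534795 0.12611985] [-3.12788324 -0.26317718 -0.01250773] (array([-0.004, -0.016,  0.004]), array([-0.054,  0.013,  0.781]), array([-0.048,  0.012,  0.781]))
```

View pics/g1.png

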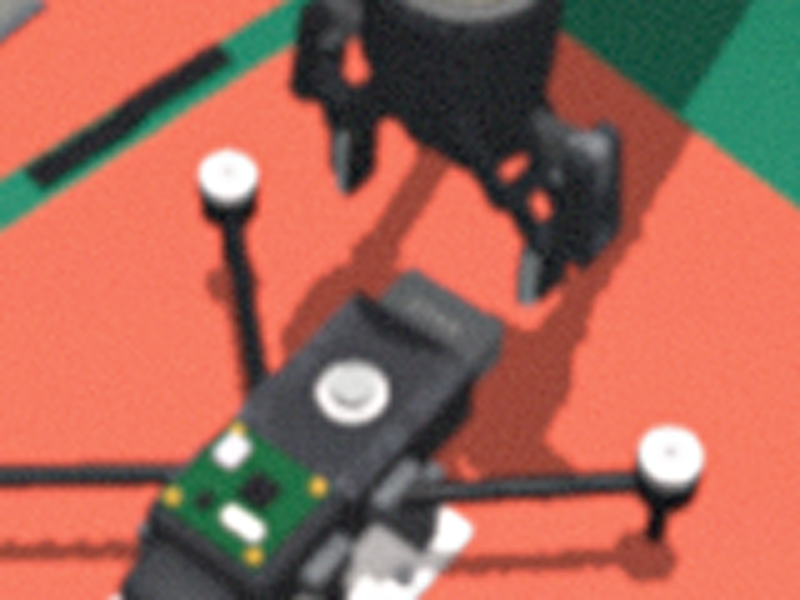

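The fingers at crop (345,190) and (530,290) straddle the spent pack's cap at (440,315). I let the arm settle and descend.

>>> play_rows --moves '[[[0,0,0,0,0,0,85],[0,0,0,0,0,0.2,85],[0,0,0,0,0,0,85]]]'

```text
time: 2.48
tool_pos: [0.5976, 0.2301, 0.1031]
tcp_rot: [3.13, 0.258, -0.005]
wrist_force: [-0.7, 0.1, -0.3]
width: 0.994
grip_force: 0.0
```

```bash
python3 - <<'E'
from workcell import bot; from h import *
s=bot.read_state(); print(s["tool_pos"],s["tcp_rot"],delta(s,[.5985,.2334,.048],np.deg2rad(9.5)))
E
```

```text
[0.5975681  0.23014984 0.10309093] [ 3.13012304  0.25751871 -0.00512593] (array([ 0.001,  0.007, -0.003]), array([ 0.016, -0.031,  0.551]), array([ 0.015, -0.031,  0.551]))
```

>>> play_rows --moves '[[[0,0,0,0.01,-0.03,0.2,85],[0,0,0,0,0,0.2,85],[0,0,0,0,0,0.15,85],[0,0,0,0,0,0,85],[0,0,0,0,0,0,85]]]'

```text
time: 2.9
tool_pos: [0.5996, 0.2337, 0.0506]
tcp_rot: [3.131, 0.257, 0.0]
wrist_force: [0.5, -0.2, 0.3]
width: 0.994
grip_force: 0.0
```

```bash
python3 - <<'E'
from workcell import bot; from h import *
s=bot.read_state(); print(s["tool_pos"],s["tcp_rot"],delta(s,[.5985,.2334,.048],np.deg2rad(9.5)))
E
```

```text
[0.59956184 0.23371751 0.05061974] [3.13102247e+00 2.57361717e-01 4.35874168e-05] (array([ 0.   , -0.   , -0.004]), array([-0.011,  0.001,  0.026]), array([-0.011,  0.001,  0.026]))
```

>>> play_rows --moves '[[[0,0,0,-0.01,0,0.02,85],[0,0,0,0,0,0,45],[0,0,0,0,0,0,45],[0,0,0,0,0,0,45],[0,0,0,0,0,0,45]]]' --newtons 60

```text
time: 3.32
tool_pos: [0.5993, 0.2342, 0.0489]
tcp_rot: [-3.131, -0.259, -0.003]
wrist_force: [-1.1, -0.9, 7.0]
width: 0.601
grip_force: 61.8
```

>>> play_rows --moves '[[[0,0,0,0,0,0,45],[0,0,0,0,0,0,45],[0,0,0,0,0,0,45]]]'

```text
time: 3.57
tool_pos: [0.5992, 0.2342, 0.0489]
tcp_rot: [-3.131, -0.259, -0.003]
wrist_force: [-1.5, -1.0, 6.1]
width: 0.598
grip_force: 61.8
```

>>> play_rows --moves '[[[0,0,0,0,0,-0.01,45],[0,0,0,-0.1,0,0,45],[0,0,0,-0.2,0,0,45],[0,0,0,-0.2,0,0,45],[0,0,0,0,0,0,45]]]'

```text
time: 3.98
tool_pos: [0.5452, 0.2251, 0.0478]
tcp_rot: [3.13, 0.259, -0.006]
wrist_force: [-4.1, -0.5, 4.2]
width: 0.604
grip_force: 62.5
```

>>> play_rows --moves '[[[0,0,0,-0.2,0,0,45],[0,0,0,-0.2,0,0,45],[0,0,0,-0.2,0,0,45],[0,0,0,0,0,0,45]]]'

```text
time: 4.32
tool_pos: [0.4847, 0.2146, 0.0464]
tcp_rot: [3.129, 0.259, -0.011]
wrist_force: [-0.7, -1.0, -3.1]
width: 0.599
grip_force: 62.8
```

>>> play_rows --moves '[[[0,0,0,0,0,-0.2,45],[0,0,0,0,0.1,-0.25,45],[0,0,0,0,0.25,-0.25,45],[0,0,0,0,0.38,0,45],[0,0,0,0,0.38,0,45]]]'

```text
time: 4.73
tool_pos: [0.5105, 0.1064, 0.1207]
tcp_rot: [-3.13, -0.263, -0.008]
wrist_force: [0.5, -0.7, -2.6]
width: 0.601
grip_force: 63.3
```

>>> play_rows --moves '[[[0,0,0,0,0.38,0,45],[0,0,0,0,0.38,0,45],[0,0,0,0,0.38,0,45],[0,0,0,0,0.38,0,45],[0,0,0,0,0.38,0,45]]]'

```text
time: 5.15
tool_pos: [0.5395, -0.0829, 0.118]
tcp_rot: [-3.131, -0.259, 0.0]
wrist_force: [0.2, 0.5, -1.7]
width: 0.6
grip_force: 63.2
```

>>> play_rows --moves '[[[0,0,0,0,0.38,0,45],[0,0,0,0,0.38,0,45],[0,0,0.035,0,0.38,0,45],[0,0,0,0,0.25,0,45],[0,0,0,0,0.15,0,45]]]'

```text
time: 5.57
tool_pos: [0.5643, -0.2364, 0.1179]
tcp_rot: [3.133, 0.227, 0.0]
wrist_force: [0.5, 0.5, -1.0]
width: 0.602
grip_force: 63.2
```

>>> play_rows --moves '[[[0,0,0,0,0,0,45],[0,0,0,0,0,0,45],[0,0,0,0,0,0,45]]]'

```text
time: 5.82
tool_pos: [0.5635, -0.2317, 0.1177]
tcp_rot: [-3.132, -0.232, 0.002]
wrist_force: [-0.7, -0.0, -1.7]
width: 0.598
grip_force: 63.2
```

```bash
python3 - <<'E'
from workcell import bot,vision; from h import *
import cv2,pickle
s=bot.read_state(); print(s["tool_pos"],s["tcp_rot"],delta(s,[.5626,-.2451,.06],np.deg2rad(8.5)))
o=[]
for n,(x,y,w,h) in (("scene",(150,130,160,120)),("top",(340,130,160,120))):
    c=vision.read_camera(n); pickle.dump(c,open(n+"1.pkl","wb"))
    o.append(cv2.resize(c["image"][y:y+h,x:x+w,::-1],(400,300),interpolation=cv2.INTER_CUBIC))
cv2.imwrite("pics/h1.png",np.hstack(o))
E
```

```text
[ 0.56346155 -0.23170033  0.11765092] [-3.13162992e+00 -2.31802913e-01  1.91824022e-03] (array([-0.003,  0.002, -0.001]), array([-0.028,  0.132,  0.576]), array([-0.028,  0.131,  0.577]))
```

View pics/h1.png

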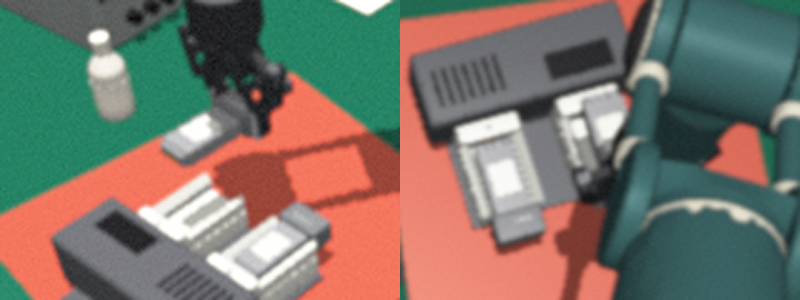

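The pack is held roughly level at left crop (200,130), above the free dock at (195,210). I check its tilt and lateral position by depth.

```bash
python3 - <<'E'
import numpy as np,pickle
th=np.deg2rad(8.5); ex=np.array([np.cos(th),np.sin(th)]); ey=np.array([-ex[1],ex[0]]); T=np.array([.5635,-.2317])
for n in ("scene","top"):
    c=pickle.load(open(n+"1.pkl","rb")); d=c["depth"]; v,u=np.mgrid[:480,:640]; K=c["K"]
    W=(np.dstack([(u-K[0,2])*d/K[0,0],(v-K[1,2])*d/K[1,1],d])-c["t"])@c["R"]
    P=W[...,:2]-T; a=P@ex; b=P@ey; z=W[...,2]
    m=(z>.138)&(z<.16)&(a>.022)&(a<.085)&(abs(b)<.03)
    A=np.c_[a[m],b[m],np.ones(m.sum())]; f=np.linalg.lstsq(A,z[m],rcond=None)[0]
    print(n,m.sum(),"slope a,b",f, "z at nose",f[0]*.094+f[2],"b",np.percentile(b[m],[2,98]))
    mm=(z>.125)&(a>.05)&(a<.11)&(abs(b)<.03); print(" nose a",np.percentile(a[mm],[98,99.5]))
    for lo in (.025,.045,.065):
        q=m&(a>lo)&(a<lo+.02); print("  b",np.percentile(b[q],[3,97]),np.median(z[q]))
E
```

```text
scene 306 slope a,b [ 0.01157209 -0.10799753  0.14862674] z at nose 0.1497145119799573 b [-0.01857461  0.0215808 ]
 nose a [0.09548497 0.09587816]
  b [-0.01830375  0.02144196] 0.14930614497692385
  b [-0.0182752   0.02125268] 0.14953796146383788
  b [-0.01826507  0.02142038] 0.15007098042563
top 279 slope a,b [-0.00318999 -0.05855894  0.14895044] z at nose 0.14865057794254516 b [-0.01959155  0.01888826]
 nose a [0.09252307 0.09310756]
  b [0.00618344 0.0189627 ] 0.14852117310886995
  b [-0.0117944   0.01890783] 0.14915733469210116
  b [-0.02028354  0.01790308] 0.14883518011292368
```

>>> play_rows --moves '[[[0,0,0,-0.03,0.13,0.1,45],[0,0,0,0,0,0.25,45],[0,0,0,0,0,0.2,45],[0,0,0,0,0,0,45],[0,0,0,0,0,0,45]]]'

```text
time: 6.33
tool_pos: [0.5611, -0.2451, 0.0614]
tcp_rot: [-3.131, -0.232, 0.006]
wrist_force: [-1.0, -0.1, -1.9]
width: 0.602
grip_force: 63.1
```

```bash
python3 - <<'E'
from workcell import bot; from h import *
s=bot.read_state(); print(s["tool_pos"],s["tcp_rot"],delta(s,[.5626,-.2451,.019],np.deg2rad(8.5)))
E
```

```text
[ 0.5611231  -0.24514989  0.06141899] [-3.1308761  -0.23233121  0.00600008] (array([-0.005,  0.007, -0.   ]), array([0.016, 0.003, 0.424]), array([0.015, 0.002, 0.424]))
```

Now I lower it into the channel with the shoulder about 14 mm short of the face.

>>> play_rows --moves '[[[0,0,0,0,0,0.15,45],[0,0,0,0,0,0.12,45],[0,0,0,0,0,0.1,45],[0,0,0,0,0,0.04,45],[0,0,0,0,0,0,45]]]'

```text
time: 6.75
tool_pos: [0.5618, -0.2457, 0.021]
tcp_rot: [-3.132, -0.231, 0.003]
wrist_force: [-0.6, 0.4, -1.6]
width: 0.601
grip_force: 63.2
```

>>> play_rows --moves '[[[0,0,0,0,0,0.01,45],[0,0,0,0,0,0,45]]]'

```text
time: 6.92
tool_pos: [0.5633, -0.2465, 0.0218]
tcp_rot: [3.133, 0.231, 0.001]
wrist_force: [-0.1, -0.2, -2.3]
width: 0.601
grip_force: 63.2
```

>>> play_rows --moves '[[[0,0,0,0,0,0.02,45],[0,0,0,0.04,0,0,45],[0,0,0,0.04,0,0,45],[0,0,0,0.02,0,0,45],[0,0,0,0,0,0,45]]]'

```text
time: 7.33
tool_pos: [0.5738, -0.2448, 0.0197]
tcp_rot: [3.133, 0.232, 0.002]
wrist_force: [0.5, -0.4, -2.1]
width: 0.599
grip_force: 63.2
```

>>> play_rows --moves '[[[0,0,0,0.015,0,0.005,45],[0,0,0,0.015,0,0,45],[0,0,0,0,0,0,45]]]'

```text
time: 7.58
tool_pos: [0.576, -0.2444, 0.0189]
tcp_rot: [3.133, 0.231, 0.001]
wrist_force: [0.3, 0.1, -0.8]
width: 0.602
grip_force: 63.4
```

>>> play_rows --moves '[[[0,0,0,0.01,0,0.003,45],[0,0,0,0.01,0,0,45],[0,0,0,0,0,0,45]]]'

```text
time: 7.83
tool_pos: [0.5768, -0.2443, 0.019]
tcp_rot: [3.133, 0.232, -0.003]
wrist_force: [-6.0, 0.1, 5.2]
width: 0.604
grip_force: 64.0
```

>>> play_rows --moves '[[[0,0,0,0.01,0,0,45],[0,0,0,0.01,0,0,45],[0,0,0,0,0,0,45]]]'

```text
time: 8.08
tool_pos: [0.5767, -0.2443, 0.019]
tcp_rot: [-3.133, -0.233, 0.009]
wrist_force: [-11.4, -2.0, 10.6]
width: 0.603
grip_force: 64.5
```

>>> play_rows --moves '[[[0,0,0,-0.015,0,-0.006,45],[0,0,0,0,0,0,45],[0,0,0,0,0,0,75],[0,0,0,0,0,0,75],[0,0,0,0,0,0,75]]]'

```text
time: 8.5
tool_pos: [0.5791, -0.244, 0.0194]
tcp_rot: [3.133, 0.231, 0.003]
wrist_force: [0.3, -0.1, 0.8]
width: 0.881
grip_force: 0.0
```

>>> play_rows --moves '[[[0,0,0,0,0,0,80],[0,0,0,0,0,-0.1,80],[0,0,0,0,0,-0.25,80],[0,0,0,0,0,-0.35,80],[0,0,0,0,0,0,80]]]'

```text
time: 8.92
tool_pos: [0.5832, -0.246, 0.0971]
tcp_rot: [3.127, 0.231, 0.017]
wrist_force: [2.1, -0.6, 0.9]
width: 0.936
grip_force: 0.0
```

```bash
python3 - <<'E'
from workcell import bot,vision; from h import *
import cv2,pickle
s=bot.read_state(); print(s["tool_pos"],s["tcp_rot"])
c=vision.read_camera("scene"); d=c["depth"]; v,u=np.mgrid[:480,:640]; K=c["K"]
W=(np.dstack([(u-K[0,2])*d/K[0,0],(v-K[1,2])*d/K[1,1],d])-c["t"])@c["R"]
th=np.deg2rad(8.5); ex=np.array([np.cos(th),np.sin(th)]); ey=np.array([-ex[1],ex[0]])
P=W[...,:2]-[.5852,-.1865]; a=P@ex;b=P@ey;z=W[...,2]
for sgn in (-1,1):
    m=(abs(b-sgn*.055)<.016)&(z>.045)&(z<.06)&(a>-.05)&(a<-.004); print(sgn,m.sum(),"cap a",np.percentile(a[m],[2,98]),"z",np.median(z[m]))
    m=(abs(b-sgn*.055)<.014)&(z>.035)&(z<.058)&(a>.015)&(a<.068); print(" body z",np.median(z[m]),np.polyfit(a[m],z[m],1), "b")
    m=(abs(b-sgn*.055)<.035)&(z>.047)&(z<.06)&(a>-.05)&(a<-.004); print("  capb",np.percentile(b[m],[2,98]))
cv2.imwrite("pics/p1.png",cv2.resize(c["image"][170:290,160:320,::-1],(640,480),interpolation=cv2.INTER_CUBIC))
E
```

```text
[ 0.58322574 -0.24604826  0.09713907] [3.12714674 0.23094741 0.01701708]
-1 65 cap a [-0.02791093 -0.0046791 ] z 0.054682853762234584
 body z 0.051123239453800685 [-0.00603534  0.05129398] b
  capb [-0.07924383 -0.02833402]
1 76 cap a [-0.03042577 -0.00499425] z 0.054516136889860276
 body z 0.05119869108571 [-0.00911374  0.05152185] b
  capb [0.03159715 0.08072753]
```

View pics/p1.png

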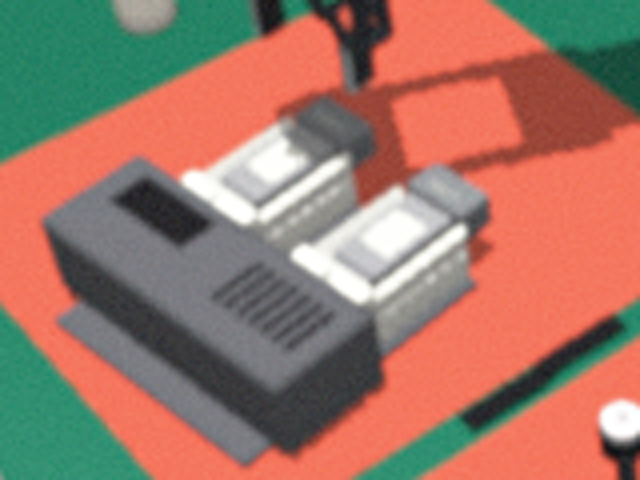

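The spent pack lies in the right dock, level with its neighbour (body tops z 51.1 and 51.2 mm, caps side by side in the picture at (325,130) and (440,195)). Next I go to the charged pack.

>>> play_rows --moves '[[[0,0,0,-0.03,-0.3,0,85],[0,0,0,-0.03,-0.4,0,85],[0,0,0,0,-0.4,0,85],[0,0,0,0,0,0,85],[0,0,0,0,0,0,85]]]'

```text
time: 9.38
tool_pos: [0.5553, -0.134, 0.0887]
tcp_rot: [-3.132, -0.237, 0.001]
wrist_force: [-1.0, 0.4, 0.4]
width: 0.995
grip_force: 0.0
```

```bash
python3 - <<'E'
from workcell import bot; from h import *
s=bot.read_state(); print(s["tool_pos"],s["tcp_rot"],delta(s,[.5598,-.1346,.019],np.deg2rad(8.5)))
E
```

```text
[ 0.55532252 -0.13397595  0.08869024] [-3.13227542e+00 -2.36587776e-01  1.49613332e-03] (array([-0.001,  0.002,  0.005]), array([0.044, 0.013, 0.697]), array([0.043, 0.013, 0.697]))
```

>>> play_rows --moves '[[[0,0,0.005,0.04,0.01,0.15,85],[0,0,0,0,0,0.3,85],[0,0,0,0,0,0.23,85],[0,0,0,0,0,0,85],[0,0,0,0,0,0,85]]]'

```text
time: 9.8
tool_pos: [0.5588, -0.137, 0.0196]
tcp_rot: [-3.132, -0.226, 0.006]
wrist_force: [-0.6, -0.5, 0.7]
width: 0.991
grip_force: 0.0
```

```bash
python3 - <<'E'
from workcell import bot; from h import *
s=bot.read_state(); print(s["tool_pos"],s["tcp_rot"],delta(s,[.5598,-.1346,.019],np.deg2rad(8.5)))
E
```

```text
[ 0.55880232 -0.13696638  0.01958378] [-3.13232125 -0.22582321  0.00576952] (array([-0.003,  0.007, -0.009]), array([ 0.013, -0.022,  0.006]), array([ 0.013, -0.022,  0.006]))
```

>>> play_rows --moves '[[[0,0,-0.006,0.01,-0.015,0.005,85],[0,0,0,0,0,0,85],[0,0,0,0,0,0,85],[0,0,0,0,0,0,85]]]'

```text
time: 10.13
tool_pos: [0.5622, -0.1353, 0.0221]
tcp_rot: [3.132, 0.232, 0.004]
wrist_force: [0.2, 0.5, 0.6]
width: 0.996
grip_force: 0.0
```

>>> play_rows --moves '[[[0,0,0,0,0,0,45],[0,0,0,0,0,0,45],[0,0,0,0,0,0,45],[0,0,0,0,0,0,45],[0,0,0,0,0,0,45]]]' --newtons 60

```text
time: 10.55
tool_pos: [0.5612, -0.1349, 0.0212]
tcp_rot: [3.133, 0.232, 0.001]
wrist_force: [-0.7, 0.8, 5.1]
width: 0.6
grip_force: 62.4
```

>>> play_rows --moves '[[[0,0,0,0,0,0,45],[0,0,0,0,0,0,45]]]'

```text
time: 10.72
tool_pos: [0.5612, -0.1349, 0.0213]
tcp_rot: [3.133, 0.232, 0.001]
wrist_force: [-1.8, -0.3, 5.6]
width: 0.6
grip_force: 62.5
```

>>> play_rows --moves '[[[0,0,0,-0.05,0,0,45],[0,0,0,0,0,-0.15,45],[0,0,0,0,0,-0.35,45],[0,0,0,-0.02,0,-0.35,45],[0,0,-0.035,-0.02,-0.1,-0.25,45]]]'

```text
time: 11.13
tool_pos: [0.5507, -0.1274, 0.1321]
tcp_rot: [3.13, 0.258, 0.001]
wrist_force: [2.1, 0.3, -1.0]
width: 0.6
grip_force: 63.5
```

>>> play_rows --moves '[[[0,0,0,0,-0.3,0,45],[0,0,0,0,-0.35,0,45],[0,0,0,0,-0.35,0,45],[0,0,0,0,-0.35,0,45],[0,0,0,0,-0.35,0,45]]]'

```text
time: 11.55
tool_pos: [0.5208, 0.0426, 0.1294]
tcp_rot: [-3.131, -0.258, 0.003]
wrist_force: [0.7, 1.1, -1.5]
width: 0.602
grip_force: 63.4
```

>>> play_rows --moves '[[[0,0,0,0,-0.35,0,45],[0,0,0,0,-0.35,0,45],[0,0,0,0,-0.35,0,45],[0,0,0,0,-0.3,0,45],[0,0,0,0,-0.2,0,45]]]'

```text
time: 11.97
tool_pos: [0.4951, 0.1965, 0.1294]
tcp_rot: [-3.13, -0.262, 0.003]
wrist_force: [0.6, -0.8, -2.6]
width: 0.597
grip_force: 63.4
```

>>> play_rows --moves '[[[0,0,0,0,0,0,45],[0,0,0,0,0,0,45],[0,0,0,0,0,0,45]]]'

```text
time: 12.22
tool_pos: [0.4963, 0.1937, 0.1296]
tcp_rot: [3.13, 0.26, -0.003]
wrist_force: [-0.1, -1.1, -2.8]
width: 0.6
grip_force: 63.5
```

```bash
python3 - <<'E'
from workcell import bot; from h import *
s=bot.read_state(); print(s["tool_pos"],s["tcp_rot"],delta(s,[.4978,.2165,.0523],np.deg2rad(9.5)))
E
```

```text
[0.49627421 0.1936925  0.12962869] [ 3.12985111e+00  2.60185013e-01 -2.69863467e-03] (array([0.002, 0.004, 0.   ]), array([ 0.054, -0.223,  0.773]), array([ 0.053, -0.222,  0.773]))
```

>>> play_rows --moves '[[[0,0,0,0.05,-0.22,0.2,45],[0,0,0,0,0,0.3,45],[0,0,0,0,0,0.27,45],[0,0,0,0,0,0,45],[0,0,0,0,0,0,45]]]'

```text
time: 12.63
tool_pos: [0.4965, 0.2149, 0.0516]
tcp_rot: [3.129, 0.257, -0.009]
wrist_force: [0.0, 0.5, -1.4]
width: 0.604
grip_force: 63.7
```

>>> play_rows --moves '[[[0,0,0,0,0,0,45],[0,0,0,0,0,0,45],[0,0,0,0,0,0,45]]]'

```text
time: 12.88
tool_pos: [0.5003, 0.2171, 0.0558]
tcp_rot: [-3.13, -0.258, -0.006]
wrist_force: [-0.2, 0.1, -1.8]
width: 0.601
grip_force: 63.7
```

```bash
cat > m.py <<'E'
from workcell import bot,vision; from h import *
s=bot.read_state(); print(s["tool_pos"],s["tcp_rot"],delta(s,[.4978,.2165,.0523],np.deg2rad(9.5)))
th=np.deg2rad(9.5); ex=np.array([np.cos(th),np.sin(th)]); ey=np.array([-ex[1],ex[0]]); M=np.array([.6162,.2363])
for n in ("scene","top"):
    c=vision.read_camera(n); d=c["depth"]; v,u=np.mgrid[:480,:640]; K=c["K"]
    W=(np.dstack([(u-K[0,2])*d/K[0,0],(v-K[1,2])*d/K[1,1],d])-c["t"])@c["R"]
    P=W[...,:2]-M; a=P@ex; b=P@ey; z=W[...,2]
    m=(z>.073)&(z<.09)&(a>-.09)&(a<-.03)&(abs(b)<.03); i=m&(abs(b)<.012)
    print(n,m.sum(),"z/a slope",np.polyfit(a[i],z[i],1)[0],"z",np.median(z[i]))
    for lo in (-.09,-.07,-.05):
        q=m&(a>lo)&(a<lo+.02); print("  b",np.percentile(b[q],[3,97]).round(4),np.percentile(b[q],[3,97]).mean().round(4),np.median(z[q&i]).round(4))
    mm=(z>.06)&(a>-.05)&(a<-.005)&(abs(b)<.018); print(" nose a",np.percentile(a[mm],99))
    t=(z>.086)&(z<.096)&(a>.01)&(a<.08)&(abs(b)<.05); print(" tail b",np.percentile(b[t],[3,97]).round(4),np.percentile(b[t],[3,97]).mean().round(4),"z",np.median(z[t]),"rear edge",np.percentile(a[(z>.086)&(z<.096)&(abs(b)<.025)&(a>-.03)&(a<.05)],2))
E
python3 m.py
```

```text
[0.50030421 0.21709556 0.05579773] [-3.1298689  -0.25811535 -0.00602925] (array([-0.002, -0.008, -0.002]), array([-0.026,  0.002,  0.035]), array([-0.026,  0.002,  0.035]))
scene 441 z/a slope -0.015353893251122417 z 0.08551538309168769
  b [-0.0184  0.02  ] 0.0008 0.0854
  b [-0.0184  0.0201] 0.0009 0.0858
  b [-0.0188  0.02  ] 0.0006 0.0852
 nose a -0.0231718108391936
 tail b [-0.0293  0.0311] 0.0009 z 0.09148253610410675 rear edge 0.00016394913768509505Traceback (most recent call last):
  File "m.py", line 9, in <module>
    print(n,m.sum(),"z/a slope",np.polyfit(a[i],z[i],1)[0],"z",np.median(z[i]))
                                ~~~~~~~~~~^^^^^^^^^^^^^
    raise TypeError("expected non-empty vector for x")
TypeError: expected non-empty vector for x
```

Pack and tail are laterally aligned (0.8 against 0.9 mm), level, nose 23 mm before the mouth. I lower it 3.3 mm and start inserting.

>>> play_rows --moves '[[[0,0,0,0,0,0.03,45],[0,0,0,0,0,0,45],[0,0,0,0.1,0,0,45],[0,0,0,0.06,0,0,45],[0,0,0,0,0,0,45]]]'

```text
time: 13.4
tool_pos: [0.5165, 0.2201, 0.0512]
tcp_rot: [-3.13, -0.259, -0.004]
wrist_force: [1.1, 0.3, -1.3]
width: 0.595
grip_force: 63.7
```

>>> play_rows --moves '[[[0,0,0,0,0,0,45],[0,0,0,0,0,0,45]]]'

```text
time: 13.57
tool_pos: [0.5143, 0.2195, 0.0504]
tcp_rot: [3.131, 0.259, -0.001]
wrist_force: [0.3, -0.4, -2.7]
width: 0.598
grip_force: 63.7
```

```bash
sed -i 's/("scene","top")/("scene",)/; s/\.4978,\.2165,\.0523/.5136,.2191,.0522/' m.py; python3 m.py
```

```text
[0.51428685 0.21946082 0.05043336] [ 3.13075813e+00  2.59264225e-01 -6.81167431e-04] (array([ 0.   ,  0.001, -0.001]), array([-0.007,  0.002, -0.018]), array([-0.007,  0.002, -0.018]))
scene 429 z/a slope -0.00807376135567934 z 0.07986978852165519
  b [-0.0182  0.0221] 0.0019 0.0798
  b [-0.0178  0.0201] 0.0012 0.0798
  b [-0.018   0.0194] 0.0007 0.0799
 nose a -0.009970115787825968
 tail b [-0.0297  0.0311] 0.0007 z 0.09157264781405382 rear edge 0.0013152700997879005
```

>>> play_rows --moves '[[[0,0,0,0,0,-0.018,45],[0,0,0,0.08,0,0,45],[0,0,0,0.08,0,0,45],[0,0,0,0.08,0,0,45],[0,0,0,0,0,0,45]]]'

```text
time: 14.03
tool_pos: [0.5406, 0.224, 0.0531]
tcp_rot: [-3.13, -0.259, -0.005]
wrist_force: [0.7, 0.5, -2.3]
width: 0.596
grip_force: 63.8
```

```bash
sed -i 's/\.5136,\.2191,\.0522/.5998,.2336,.0515/' m.py; python3 m.py|head -1
```

```text
[0.54062077 0.22404576 0.05309375] [-3.13018341 -0.25887376 -0.00478852] (array([-0.001, -0.006, -0.002]), array([0.599, 0.003, 0.018]), array([0.599, 0.003, 0.016]))
```

>>> play_rows --moves '[[[0,0,0,0.1,0,0.005,45],[0,0,0,0.1,0,0,45],[0,0,0,0.1,0,0,45],[0,0,0,0.1,0,0,45],[0,0,0,0,0,0,45]]]'

```text
time: 14.5
tool_pos: [0.5804, 0.2306, 0.0524]
tcp_rot: [-3.13, -0.259, -0.005]
wrist_force: [0.2, 0.5, -2.7]
width: 0.6
grip_force: 63.9
```

>>> play_rows --moves '[[[0,0,0,0.06,0,0,45],[0,0,0,0.06,0,0,45],[0,0,0,0.03,0,0.005,45],[0,0,0,0.02,0,0,45],[0,0,0,0,0,0,45]]]'

```text
time: 14.92
tool_pos: [0.5944, 0.2329, 0.0514]
tcp_rot: [-3.131, -0.259, -0.0]
wrist_force: [-0.4, -1.1, -1.7]
width: 0.598
grip_force: 63.9
```

>>> play_rows --moves '[[[0,0,0,0.02,0,0.004,45],[0,0,0,0.02,0,0,45],[0,0,0,0.01,0,0,45],[0,0,0,0,0,0,45]]]'

```text
time: 15.25
tool_pos: [0.5994, 0.2338, 0.0513]
tcp_rot: [-3.131, -0.259, -0.001]
wrist_force: [-1.8, -0.0, 1.0]
width: 0.597
grip_force: 64.1
```

>>> play_rows --moves '[[[0,0,0,0.01,0,0,45],[0,0,0,0.01,0,0,45],[0,0,0,0,0,0,45]]]'

```text
time: 15.5
tool_pos: [0.6011, 0.234, 0.0513]
tcp_rot: [-3.131, -0.259, -0.0]
wrist_force: [-2.0, -0.2, 3.0]
width: 0.593
grip_force: 64.3
```

>>> play_rows --moves '[[[0,0,0,0.01,0,0,45],[0,0,0,0.01,0,0,45],[0,0,0,0,0,0,45]]]'

```text
time: 15.75
tool_pos: [0.6017, 0.2342, 0.0513]
tcp_rot: [3.13, 0.26, -0.004]
wrist_force: [-8.2, -1.4, 7.3]
width: 0.604
grip_force: 65.1
```

>>> play_rows --moves '[[[0,0,0,0.005,0,0,45],[0,0,0,0.005,0,0,45],[0,0,0,0,0,0,45]]]'

```text
time: 16.0
tool_pos: [0.6017, 0.2341, 0.0513]
tcp_rot: [3.13, 0.259, -0.008]
wrist_force: [-10.9, -1.4, 10.3]
width: 0.6
grip_force: 65.3
```

>>> play_rows --moves '[[[0,0,0,-0.02,0,-0.005,45],[0,0,0,0,0,0,45],[0,0,0,0,0,0,75],[0,0,0,0,0,0,75],[0,0,0,0,0,0,80]]]'

```text
time: 16.42
tool_pos: [0.6029, 0.2343, 0.0517]
tcp_rot: [-3.131, -0.259, -0.002]
wrist_force: [0.1, 0.1, -0.4]
width: 0.937
grip_force: 0.0
```

>>> play_rows --moves '[[[0,0,0,0,0,0,80],[0,0,0,0,0,-0.1,80],[0,0,0,0,0,-0.3,80],[0,0,0,0,0,-0.4,80],[0,0,0,-0.2,0,-0.1,60]]]'

```text
time: 16.83
tool_pos: [0.5889, 0.2326, 0.1494]
tcp_rot: [-3.128, -0.258, -0.021]
wrist_force: [1.7, 1.3, 2.1]
width: 0.816
grip_force: 0.0
```

```bash
python3 - <<'E'
from workcell import bot,vision; from h import *
import cv2
s=bot.read_state(); print(s["tool_pos"],s["tcp_rot"],delta(s,[.6607,.2438,.13],np.deg2rad(9.5)))
c=vision.read_camera("scene"); d=c["depth"]; v,u=np.mgrid[:480,:640]; K=c["K"]
W=(np.dstack([(u-K[0,2])*d/K[0,0],(v-K[1,2])*d/K[1,1],d])-c["t"])@c["R"]
th=np.deg2rad(9.5); ex=np.array([np.cos(th),np.sin(th)]); ey=np.array([-ex[1],ex[0]]); M=np.array([.6162,.2363])
P=W[...,:2]-M; a=P@ex; b=P@ey; z=W[...,2]
m=(abs(b)<.02)&(z>.077)&(z<.0885)&(a>-.06)&(a<0); print("cap a",np.percentile(a[m],[2,98]),np.median(z[m]))
W0=np.load("sceneW.npy"); P=W0[...,:2]-M; a=P@ex;b=P@ey;z=W0[...,2]
m=(abs(b)<.02)&(z>.077)&(z<.0885)&(a>-.06)&(a<0); print("cap a at start",np.percentile(a[m],[2,98]),np.median(z[m]))
cv2.imwrite("pics/k1.png",cv2.resize(c["image"][250:350,290:423,::-1],(640,480),interpolation=cv2.INTER_CUBIC))
E
```

```text
[0.58890462 0.23261337 0.14936034] [-3.12771184 -0.25819706 -0.02096203] (array([-0.004, -0.027, -0.002]), array([0.724, 0.008, 0.203]), array([0.727, 0.008, 0.194]))
cap a [-0.02761394 -0.00465718] 0.0846231060081355
cap a at start [-0.0289503  -0.00375339] 0.08479455490855331
```

View pics/k1.png

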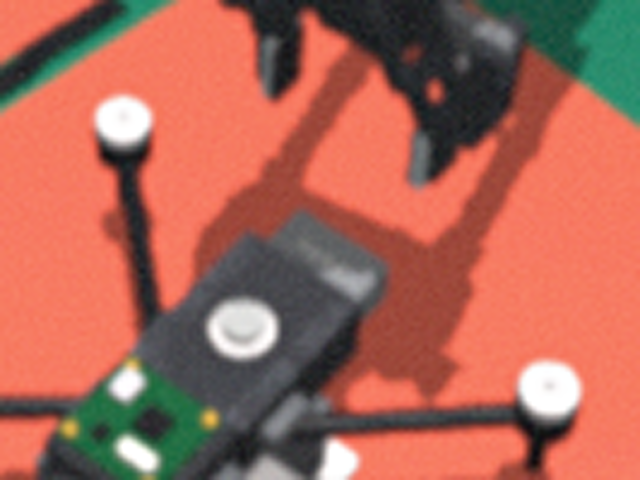

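The charged pack is home: its cap is at crop (330,260), in the same position as the first pack's at the start. Now I move the shut fingers over the power key at (243,325).

>>> play_rows --moves '[[[0,0,0,0.2,0,0,0],[0,0,0,0.25,0,0,0],[0,0,0,0.25,0,0.1,0],[0,0,0,0.03,0,0.1,0],[0,0,0,0,0,0,0]]]' --newtons 30

```text
time: 17.3
tool_pos: [0.6539, 0.2424, 0.119]
tcp_rot: [3.13, 0.259, -0.005]
wrist_force: [-0.7, -0.1, -0.1]
width: 0.008
grip_force: 0.0
```

>>> play_rows --moves '[[[0,0,0,0,0,0,0],[0,0,0,0,0,0,0],[0,0,0,0,0,0,0],[0,0,0,0,0,0,0]]]'

```text
time: 17.63
tool_pos: [0.6539, 0.2429, 0.1222]
tcp_rot: [-3.131, -0.26, -0.001]
wrist_force: [0.7, -0.3, 0.1]
width: 0.003
grip_force: 0.0
```

```bash
sed -i 's/\.5998,\.2336,\.0515/.6607,.2438,.1015/' m.py; python3 m.py 2>/dev/null|head -1
```

```text
[0.65386748 0.24292321 0.12223185] [-3.13069085e+00 -2.59701742e-01 -8.79753673e-04] (array([-0.   , -0.001, -0.001]), array([0.069, 0.003, 0.207]), array([0.069, 0.003, 0.207]))
```

>>> play_rows --moves '[[[0,0,0,0.07,0,0.1,0],[0,0,0,0,0,0.09,0],[0,0,0,0,0,0,0],[0,0,0,0,0,0.02,0],[0,0,0,0,0,0,0]]]'

```text
time: 18.1
tool_pos: [0.6605, 0.2438, 0.0995]
tcp_rot: [3.13, 0.259, -0.003]
wrist_force: [-0.6, -0.8, 1.0]
width: -0.002
grip_force: 0.7
```

>>> play_rows --moves '[[[0,0,0,0,0,0.02,0],[0,0,0,0,0,0.02,0],[0,0,0,0,0,0,0]]]'

```text
time: 18.35
tool_pos: [0.6612, 0.244, 0.0967]
tcp_rot: [-3.131, -0.259, -0.0]
wrist_force: [-1.5, 0.2, 3.6]
width: 0.001
grip_force: 1.7
```

>>> play_rows --moves '[[[0,0,0,0,0,0.02,0],[0,0,0,0,0,0.01,0],[0,0,0,0,0,0,0]]]'

```text
time: 18.6
tool_pos: [0.6614, 0.2441, 0.0955]
tcp_rot: [-3.131, -0.259, -0.001]
wrist_force: [-4.7, -1.1, 10.0]
width: 0.0
grip_force: 4.9
```

>>> play_rows --moves '[[[0,0,0,0,0,0.01,0],[0,0,0,0,0,0,0],[0,0,0,0,0,0,0]]]'

```text
time: 18.85
tool_pos: [0.6614, 0.2441, 0.0954]
tcp_rot: [-3.131, -0.259, -0.001]
wrist_force: [-6.6, -2.0, 12.8]
width: -0.002
grip_force: 6.6
```

The key is fully down: it stopped at 95.4 mm under 12.8 N. I retreat upward.

>>> play_rows --moves '[[[0,0,0,0,0,-0.1,0],[0,0,0,0,0,-0.3,0],[0,0,0,0,0,-0.4,0],[0,0,0,-0.3,0,-0.3,0],[0,0,0,-0.4,0,0,0]]]'

```text
time: 19.27
tool_pos: [0.5992, 0.2344, 0.2107]
tcp_rot: [-3.127, -0.258, -0.025]
wrist_force: [0.6, 0.8, 1.5]
width: 0.001
grip_force: 0.0
```

>>> play_rows --moves '[[[0,0,0,-0.4,0,0,0],[0,0,0,-0.3,0,0,0],[0,0,0,0,0,0,0],[0,0,0,0,0,0,0],[0,0,0,0,0,0,0]]]'

```text
time: 19.68
tool_pos: [0.5245, 0.2213, 0.2025]
tcp_rot: [-3.13, -0.26, -0.003]
wrist_force: [0.1, -0.2, -0.1]
width: 0.004
grip_force: 0.0
```

```bash
python3 - <<'E'
from workcell import bot,vision
import cv2
c=vision.read_camera("scene"); cv2.imwrite("pics/end.png",c["image"][:,:,::-1]); print(bot.read_state()["wrist_force"])
E
```

```text
[ 0.57193624 -0.43589361  0.43264987]
```

View pics/end.png

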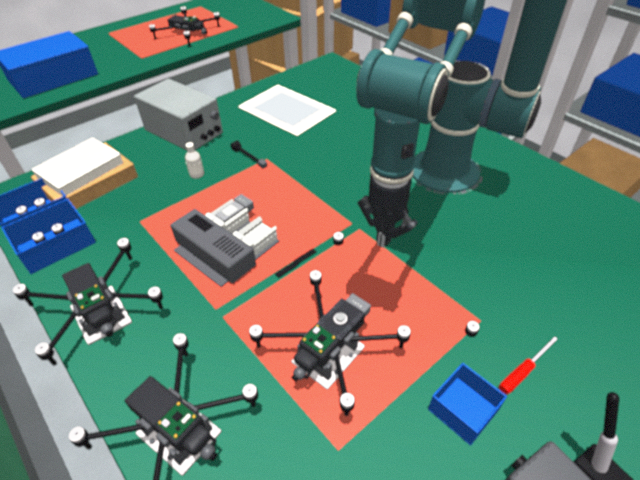

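The spent pack is in the right dock at (235,208), the left dock at (260,235) is empty, and the charged pack is in the bay at (355,303). The loose parts are where they were and the arm is clear.

```bash
python3 -c "
from workcell import bot
print(bot.finish_job())"
```

```text
the job is handed in; nothing more can be done
None
```

The job is handed in: the spent pack is seated in the right-hand dock, the charged pack is fully home in the tail bay, the power key was pressed to its stop, and the arm finished clear at 19.7 s; the hand-in returned no verdict.

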